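# Cure the mended dish under a dead-man lever

## Robot

A 7-joint arm with a two-finger parallel gripper is mounted at the origin on the work surface. World frame = base frame: x ahead of the robot, y to its left, z up, the work surface at z = 0. Lengths are in mm, angles in rad, forces in N, time in s.
With the tool pointing down it reaches from about 400 to 875 mm from the base axis. Payload 4.4 kg.
Tool frame: the origin (TCP) lies midway between the tips of the shut fingers; the grasp point (between the pads) lies 19 mm behind it; z points along the fingers, y is the line along which they close (so a half turn about z gives the same grasp; the last joint's range is limited). The gripper opens to 85 mm and grips with 20 to 120 N. Pads are 22 mm wide; open, the fingers measure 114 mm over their backs; the gripper's body (76 mm by 85 mm) begins 54 mm behind the grasp point. The pads swing forward as they close: fully open they stand 13 mm farther back than shut.
Start: joints at [1.202, 0.628, 0.038, 1.517, -0.027, 0.996, -0.02], TCP at [193.854, -620.434, 231.313] pointing down, gripper open.
Joint ranges: [-3.06, 3.06], [-0.37, 2.12], [-1.25, 1.32], [0.18, 2.47], [-1.1, 4.24], [0.23, 1.98], [-2.94, 2.94]. Speed limits (rad/s): [2.57, 2.57, 3.14, 3.14, 3.14, 3.14, 3.14].

## Interface

Orientations are given as [roll, pitch, yaw] about the fixed x, y, z axes, in that order (R = Rz(yaw) Ry(pitch) Rx(roll)).
In Python, from cell import telemetry, eyes, ctrl, finder gives the robot as it stands.
- The arm moves only by the tool move_arm, never from a script. Its argument "steps" is a list of rows, each a list of 7 numbers: the turn, a rotation vector about the world's x, y, z in degrees, then the shift along the world's x, y, z in m, then the finger opening in m, from 0 to 0.0854. A call has 1 to 5 rows; each row shifts and turns the commanded pose from where the row before left it; what a row does not reach is not made up. A row lasts 1/10 s, in which the tool goes at most 50 mm and 8.59 degrees, less where a joint would pass 70% of its speed; a pose out of reach is approached as far as the arm can. A call with a gripper value outside its range is refused whole. The fingers move at their own pace and stop on an object; the grip force is fixed at half the most. Time passes only in rows, so rows that do not move let the fingers close. It gives the time, the measured TCP pose, the force, the opening and the grip force at its end, in the units of the state.
- telemetry.read_state(): the state, without advancing time (a new reading comes with each control period).
- eyes.get_image(name): name is "side" or "top"; returns (picture, depth): 384x512x3 uint8, blue, green, red; 384x512 float32, mm along the optical axis (not along the pixel's ray), 0 where there is no reading.
- eyes.calibration(name): a dict with "fx", "fy", "cx", "cy" (pixels), "position" and "attitude" of the camera in the world. Camera axes: x right, y down, z forward; pixel columns grow to the right and rows downward; lengths in mm; the calibration is good to about 2 mm. A picture is of the moment at which its call begins. calibration takes no time and is no camera call.
- ctrl.finish_job(): hands the job in; it is judged then, once.
Trained networks look in the newest picture that a camera, given by its name, has taken for a name from the list of things; names that differ only in an ending like _2 or _b are one class to them, and where a whole thing is asked for, a point or a joint stands for the part that bears it (a point fixed in the world has none). Each returns a list of dicts, best first, with "confidence" (0 to 1); they miss things now and then, are a little off and sometimes report something else, mostly with a low value. They report only what shows in the picture. A call takes as long as a camera call. They do not tell look-alikes from the thing itself.
- finder.boxes_of(camera, name): "location" ([x, y, z] in mm, in the coordinates of the camera as it stood for that picture, good to about 4 mm: the middle of the surface that is visible of it).
- finder.cut_out(camera, name): "mask" (384x512 bool, what is visible of it).
- finder.pinpoint(camera, name): "location" ([x, y, z] in mm, in the coordinates of the camera as it stood for that picture, good to about 4 mm: a listed point, or the origin of a listed thing).
The state is a dict: "clock": time; "qpos": joint angles; "qd": joint speeds; "tau": joint torques, N m; "eef_pos": TCP position; "tool_rot": TCP orientation; "force": force on the tool from outside, world axes, zero at the start; "torque": the same for the moment, N m; "width": finger opening in mm; "gripper_force": force on a finger pad.
Only numpy, scipy, OpenCV 4.12 (cv2) and the standard library are available. Lean on these libraries where they do the work, as an engineer would, in place of code of your own. Each camera call takes 0.05 s, during which the arm holds its last target. There are 200 camera calls.

## Task

The small mended ceramic dish has to be tack-cured: stand it upright in the middle of the curing box's open drawer, setting it down rather than dropping it, and slide the drawer fully shut. Only then press the box's spring-loaded dead-man lever down until it is level with the top edges of its two side cheeks, never through to its bottom stop, which trips the lamp out, and hold it level for at least three seconds. Finish with the arm still holding the lever level, do not let go of it, and leave everything else on the bench where it lies.

Things in the scene. Friction and masses are not known exactly. Their poses are not given: they have to be found in the camera images.
- dish_mid (a point): Centre (half-way up) of the small straight-sided round dish of white glazed ceramic, open at the top: outside diameter 60 mm at the rim and 57 mm near the foot, 34 mm high, wall 4 mm, about 0.11 kg. It stands upright on the bench; the point's z axis points up, this point is 17 mm above its foot.
- curing_box: The curing box, a low metal appliance fixed to the bench, 270 mm wide, 200 mm deep. Origin: bench level, middle of its front face; x points into the box (away from the robot), y left along its front, z up. Grey part with amber window on top (y -25 to +135 mm, 125 mm high): lamp and drawer. Darker part (y -135 to -25 mm, 85 mm high) carries the dead-man lever on top.
- drawer (a joint): How far the drawer is pulled out, m: 0 fully shut, 0.150 fully out; it starts 0.140 to 0.150 out. It slides along the curing box's x axis, outward to -x, with a few N of friction, and stays where it is left. No latch.
- drawer_middle (a point): Middle of the drawer's inner floor, 21 mm above the bench; axes as the curing box's. Inside: 140 mm along x, 132 mm along y, side walls 31 mm high above the floor, 5 mm thick. Its grey front panel (164 mm wide, 12 mm thick, 14 to 80 mm above the bench) has its outer face 87 mm in front (-x) of this point. The box's mouth leaves 61 mm above the inner floor.
- drawer_pull (a point): Middle of the drawer's straight steel bar handle, 100 mm long along the curing box's y, about 10 mm thick, 35 mm in front (-x) of the drawer's front panel and 47 mm above the bench. The front can be pushed here or anywhere on the panel.
- lever (a joint): Angle of the dead-man lever, rad: 0 let go (free end up by 0.18 rad), 0.18 level with the cheeks (lamp on), 0.36 at the bottom stop (lamp trips out above 0.32). A spring returns it to 0: pressed on the middle of the tread, it starts to move at about 2.5 N, takes about 7 N at level and about 11 N at the bottom.
- lever_tread (a point): On top of the ribbed rubber tread of the dead-man lever, 63 mm from its hinge; 129 mm above the bench when let go, 118 mm level, 107 mm at the bottom. The lever is an aluminium paddle, 46 x 100 mm, between two upright cheeks 56 mm apart, 6 mm thick, top edges 118 mm above the bench. Hinge at its far end (box frame 100, -80, 111 mm), free end to the front. z: square to the tread.
- shower_head: Bystander: chrome shower head standing on its face, 92 mm across, 78 mm high; origin at its foot.
- mug: Bystander: white ceramic mug, 78 mm across, 92 mm high, handle on its y side; origin at its foot.
- adhesive_bottle: Bystander: small black bottle of adhesive, 38 mm across, 95 mm high; origin at its foot.
- switch_plate: Bystander: white plastic light switch plate lying flat, 86 x 86 mm, 13 mm high; origin at the centre of its underside.
- multigrips: Bystander: steel multigrip pliers lying flat, 230 mm long, 70 mm wide, 16 mm high, jaws to its +x; origin at the pivot on the bench.
- screwdriver: Bystander: screwdriver lying flat, 190 mm long along its x axis; origin under its middle.
There are look-alikes about, which are no part of the job. Leave any brown, orange or yellow look-alike of the part that bears dish_mid alone.

How it is judged (in metres and radians):
On the way, in this order (a step that is already met when the one before it is completed fails the run):
1. the dish stands upright in the middle of the open drawer, let go (x of dish_mid in the frame of drawer_middle between -0.025 and 0.025 m and y of dish_mid in the frame of drawer_middle between -0.025 and 0.025 m and z of dish_mid in the frame of drawer_middle below 0.02 m and angle between dish's own z axis and vertical below 0.1 rad and contact force between each of the fingers, the arm and dish below 0.1 N and value of joint drawer above 0.05 m), for 0.2 s.
2. the drawer is fully shut with the dish standing in it (x of dish_mid in the frame of drawer_middle between -0.025 and 0.025 m and y of dish_mid in the frame of drawer_middle between -0.025 and 0.025 m and z of dish_mid in the frame of drawer_middle below 0.02 m and angle between dish's own z axis and vertical below 0.1 rad and value of joint drawer below 0.006 m), for 0.2 s.
3. the robot holds the lever level for three seconds (all of step 2 and value of joint lever between 0.11 and 0.25 rad and contact force between any of the fingers, the arm and lever above 2 N), for 3 s.
At the end, for the whole second after the job is handed in: Dish upright (0.1 rad) on the drawer floor within 25 mm of its middle along both sides, drawer shut to within 6 mm, and the robot itself (over 2 N) still holding the dead-man lever at 0.11 to 0.25 rad (level is 0.18), having held it so for 3 s (all of step 3 and contact force between each of the fingers, the arm and dish below 0.1 N and velocity of joint lever between -0.1 and 0.1 rad/s and linear speed of dish below 0.02 m/s); the arm keeps its last pose, push and grip.
It fails at once if the lever is pushed through to its bottom stop (over 0.32 rad) (value of joint lever above 0.32 rad).
It fails at once if the lever is pressed while the drawer is open (value of joint lever above 0.09 rad and value of joint drawer above 0.012 m).
It fails at once if the dish is dropped (falls free at over 0.6 m/s) (contact force between anything else and dish below 0.02 N and linear speed of dish above 0.6 m/s).
It fails at once if the dish is tipped over (angle between dish's own z axis and vertical above 0.7 rad).
It fails at once if a bystander is disturbed (moved over 30 mm) (distance of any of shower_head, mug, adhesive_bottle, switch_plate, multigrips, screwdriver from where it was at the start of the episode above 0.03 m).
It also fails if it takes over 69 s, if anything falls off the work surface, if the arm or the gripper's body presses on something with over 40 N, if the wrist force passes 120 N, or if a joint passes its speed limit or range.

## Working session

There is one attempt and no reset: what is moved stays moved. The work goes in short steps, Python scripts to look and compute and a tool call to move; the robot and the scene stay as the last step left them, time stands still between calls to the robot, and variables do not carry over. Pictures are saved under pics/ and viewed, at most 10 in all, crops included, and the job is handed in when it is done.

Besides the shell and the picture viewer there is one more tool, called after "Call:" by a JSON object that holds its "api" and its "payload". move_arm: Moves the arm, as the interface text tells. Its arguments: {"type":"object","properties":{"steps":{"type":"array"}},"required":["steps"]}

```bash
mkdir -p pics
cat > h.py <<'E'
import numpy as np, cv2
from scipy.spatial.transform import Rotation as R
from cell import telemetry, eyes, ctrl, finder
def T(n):
    c=eyes.calibration(n); a=np.array(c['attitude'],float)
    M=a if a.shape==(3,3) else R.from_euler('xyz',a).as_matrix()
    return c,M,np.array(c['position'],float)
def w(n,p):
    c,M,t=T(n); return M@np.array(p,float)+t
def px(n,p):
    c,M,t=T(n); q=M.T@(np.array(p,float)-t); return (round(c['fx']*q[0]/q[2]+c['cx']),round(c['fy']*q[1]/q[2]+c['cy']))
def cloud(n,d):
    c,M,t=T(n); v,u=np.indices(d.shape); P=np.stack([(u-c['cx'])/c['fx']*d,(v-c['cy'])/c['fy']*d,d],-1)
    return P@M.T+t
E
python3 - <<'E'
from h import *
ims=[]
for n in ('top','side'):
    im,d=eyes.get_image(n); cv2.imwrite(f'pics/{n}0.png',im); np.save(f'{n}0.npy',d)
    print(n,eyes.calibration(n))
    for k in ('dish_mid','curing_box','drawer_middle','drawer_pull','lever_tread','shower_head','mug','adhesive_bottle','switch_plate','multigrips','screwdriver'):
        for r in finder.pinpoint(n,k):
            p=w(n,r['location']); print(k,round(r['confidence'],2),p.round(),px(n,p))
print(telemetry.read_state())
E
```

```text
top {'fx': 381.85072177123413, 'fy': 381.85072177123413, 'cx': 256.0680008954679, 'cy': 190.25881474385636, 'position': array([ 442.65548184,   16.42671918, 1170.32676278]), 'attitude': array([-3.08445034, -0.00404373, -1.55265623])}
dish_mid 0.83 [553. 218.  17.] (189, 175)
dish_mid 0.8 [591. 321.  19.] (155, 161)
dish_mid 0.78 [678. 398.  21.] (130, 132)
dish_mid 0.72 [684. 304.  15.] (162, 131)
curing_box 0.87 [608. -34.   1.] (272, 159)
drawer_middle 0.93 [552.  27.  23.] (252, 176)
drawer_pull 0.69 [429.  35.  49.] (248, 217)
lever_tread 0.94 [ 639. -120.  133.] (306, 141)
lever_tread 0.28 [ 456. -122.   -3.] (300, 209)
shower_head 0.61 [ 415. -330.    4.] (368, 223)
shower_head 0.6 [ 587. -315.    2.] (363, 167)
mug 0.94 [441. 292.   0.] (164, 211)
mug 0.45 [610. -37.   1.] (273, 158)
adhesive_bottle 0.6 [ 418. -334.    2.] (369, 222)
switch_plate 0.92 [ 456. -122.   -0.] (300, 209)
switch_plate 0.65 [552.  26.  23.] (252, 176)
multigrips 0.9 [239. 297.   3.] (160, 278)
screwdriver 0.57 [ 265. -285.   -2.] (353, 272)
side {'fx': 393.4768780114013, 'fy': 393.4768780114013, 'cx':
[... 827 characters left out ...]
  4.] (397, 210)
{'clock': 1.2, 'qpos': array([ 1.20219392,  0.62837406,  0.03849819,  1.51740425, -0.02702998,
        0.99632515, -0.02000057]), 'qd': array([-0.00080881,  0.00063799,  0.00045994,  0.00023326,  0.00139519,
       -0.00183534, -0.00249318]), 'tau': array([ 3.41907435e-04, -5.63283598e+01,  1.22621957e+00, -1.93782073e+01,
        1.11681779e-02,  1.49044492e-03,  9.76200369e-06]), 'eef_pos': array([ 193.86429567, -620.4217618 ,  231.32883854]), 'tool_rot': array([ 3.14158655e+00, -6.38110341e-05,  3.02761910e-01]), 'force': array([ 0.02359672, -0.14540233, -0.46514787]), 'torque': array([0.00512614, 0.03293932, 0.02275191]), 'gripper_force': 0.0, 'width': 85.48762733896443}
```

Run:
```python
import cv2
a=cv2.imread('pics/top0.png'); cv2.imwrite('pics/a.png',cv2.resize(a[90:300,110:410],None,fx=2.6,fy=2.6,interpolation=3))
b=cv2.imread('pics/side0.png'); cv2.imwrite('pics/b.png',cv2.resize(b[120:330,80:380],None,fx=2.6,fy=2.6,interpolation=3))
```

```text
(no output)
```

View pics/a.png

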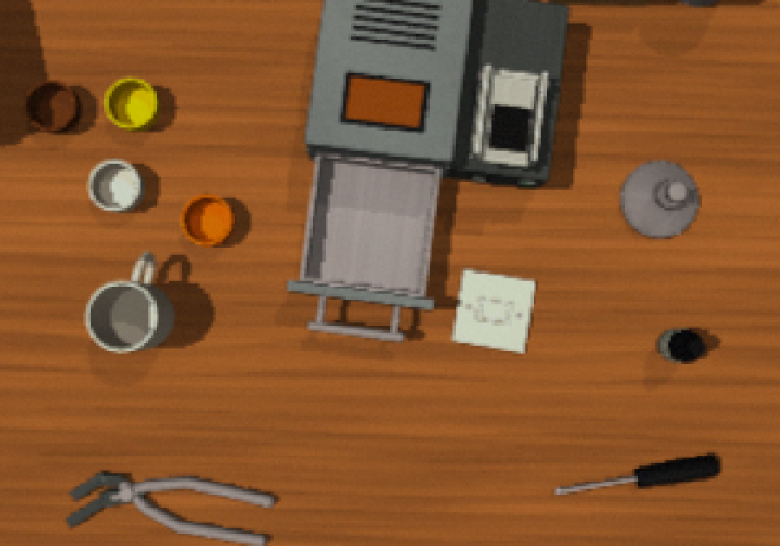

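View pics/b.png

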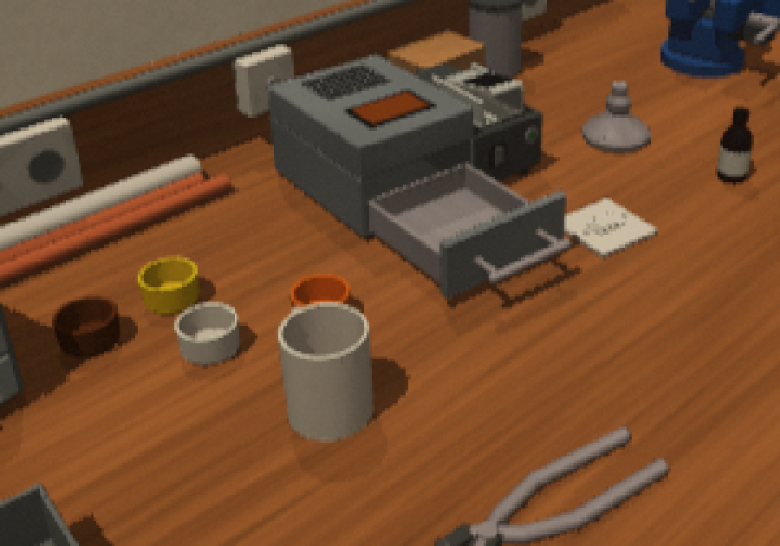

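Top view: the candidates are a white dish (155,161), an orange one (189,175), a yellow one (162,131), a brown one (130,132) and the much larger mug (164,211). The white dish at about (591,321) fits the description. The side view shows it at (158,250), and the drawer is open and empty. I'll refine the dish and box poses and check a close crop.

Run:
```python
from h import *
for n in ('top','side'):
    d=np.load(n+'0.npy'); P=cloud(n,d); q=P.reshape(-1,3); q=q[d.ravel()>0]
    s=q[np.linalg.norm(q[:,:2]-[591,323],axis=1)<45]; z=s[:,2]; top=np.percentile(z,99)
    r=s[z>top-6]; (c,rad)=cv2.minEnclosingCircle(r[:,:2].astype(np.float32)); print(n,'dish top',top,'c',c,rad,len(r))
    # bar / panel / tread
    s=q[(abs(q[:,0]-480)<30)&(abs(q[:,1]-31)<110)&(q[:,2]>66)&(q[:,2]<90)]
    print('panel top',len(s),s.mean(0).round(1),np.polyfit(s[:,1],s[:,0],1), s[:,1].min(),s[:,1].max(),np.percentile(s[:,0],[2,98]), np.percentile(s[:,2],95))
    s=q[(abs(q[:,0]-430)<20)&(abs(q[:,1]-36)<60)&(q[:,2]>36)&(q[:,2]<60)]
    print('bar',len(s),s.mean(0).round(1),np.polyfit(s[:,1],s[:,0],1))
    s=q[(abs(q[:,0]-640)<40)&(abs(q[:,1]+119)<12)]
    A=np.c_[s[:,:2]-[640,-119],np.ones(len(s))]; print('tread',np.linalg.lstsq(A,s[:,2],rcond=None)[0].round(3),s[:,2].min(),s[:,2].max())
    s=q[(abs(q[:,0]-700)<150)&(abs(q[:,1]-20)<200)&(q[:,2]>118)&(q[:,2]<132)]
    if n=='top': print('boxtop',cv2.minAreaRect(q[(q[:,2]>118)&(q[:,2]<132)&(q[:,1]>-75)&(q[:,1]<130)&(q[:,0]>580)&(q[:,0]<860)][:,:2].astype(np.float32)))
a=cv2.imread('pics/top0.png'); cv2.imwrite('pics/c.png',cv2.resize(a[125:200,120:230],None,fx=5,fy=5,interpolation=3))
```

```text
top dish top 36.007062547229566 c (588.9487915039062, 320.6691589355469) 30.099681854248047 77
panel top 244 [468.   34.1  79.2] [1.11212505e-01 4.64235541e+02] -47.555983834898896 115.92525406672847 [455.38798962 481.00682954] 82.66045457972
bar 172 [429.9  35.2  50.9] [6.58396465e-02 4.27616532e+02]
tread [  0.696  -0.117 116.764] -3.836751552206124 136.6824268289854
boxtop ((716.2547607421875, 6.311714172363281), (159.77406311035156, 199.64987182617188), 83.71961975097656)
side dish top 35.174635790068045 c (589.5304565429688, 323.0195617675781) 30.806550979614258 134
panel top 337 [466.   42.   75.7] [1.13222233e-01 4.61199568e+02] -46.0953051048034 118.09242893633609 [454.66780338 479.35630012] 81.04898104119562
bar 171 [428.3  40.6  50. ] [5.68593546e-02 4.25981718e+02]
tread [  1.245   0.177 106.004] -1.8975315813381712 134.25953097067327
```

View pics/c.png

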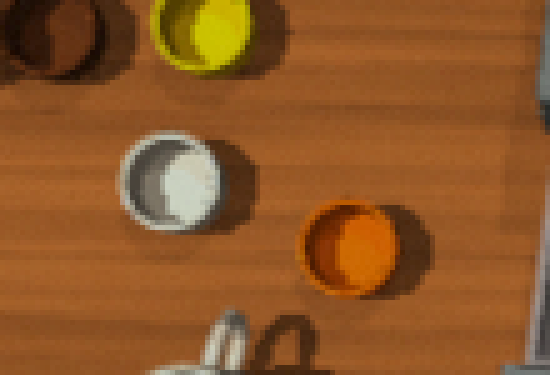

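The crop confirms it: the white dish is at crop (170,180), with the orange and yellow ones clearly separate. The dish is at about (589.5,322). The box yaw is about -6.3° and its origin (611,-37). Moving over.

Call:
{"api": "move_arm", "payload": {"steps": [[0, 0, -7.9, 0.025, 0.04, 0, 0.0854], [0, 0, -7.9, 0.025, 0.04, 0, 0.0854], [0, 0, -7.8, 0.025, 0.04, 0, 0.0854], [0, 0, 0, 0.025, 0.042, 0, 0.0854], [0, 0, 0, 0.025, 0.042, 0, 0.0854]]}}

```text
clock: 1.7
eef_pos: [319.8, -414.8, 231.5]
tool_rot: [3.141, -0.001, -0.109]
force: [0.2, -0.7, -0.1]
width: 85.5
gripper_force: 0.0
```

Call:
{"api": "move_arm", "payload": {"steps": [[0, 0, 0, 0.025, 0.042, 0, 0.0854], [0, 0, 0, 0.025, 0.042, 0, 0.0854], [0, 0, 0, 0.025, 0.042, 0, 0.0854], [0, 0, 0, 0.025, 0.042, 0, 0.0854], [0, 0, 0, 0.025, 0.042, 0, 0.0854]]}}

```text
clock: 2.2
eef_pos: [444.8, -204.7, 231.7]
tool_rot: [3.141, -0.001, -0.109]
force: [0.6, 0.4, 0.0]
width: 85.5
gripper_force: 0.0
```

Call:
{"api": "move_arm", "payload": {"steps": [[0, 0, 0, 0.025, 0.042, 0, 0.0854], [0, 0, 0, 0.025, 0.042, 0, 0.0854], [0, 0, 0, 0.025, 0.042, 0, 0.0854], [0, 0, 0, 0.025, 0.042, 0, 0.0854], [0, 0, 0, 0.025, 0.042, 0, 0.0854]]}}

```text
clock: 2.7
eef_pos: [569.8, 5.5, 231.6]
tool_rot: [3.142, -0.001, -0.109]
force: [1.4, -0.1, 0.1]
width: 85.4
gripper_force: 0.0
```

Call:
{"api": "move_arm", "payload": {"steps": [[0, 0, 0, 0.005, 0.048, 0, 0.0854], [0, 0, 0, 0.005, 0.048, 0, 0.0854], [0, 0, 0, 0.005, 0.048, 0, 0.0854], [0, 0, 0, 0.004, 0.048, 0, 0.0854], [0, 0, 0, 0, 0.048, 0, 0.0854]]}}

```text
clock: 3.2
eef_pos: [588.2, 245.5, 231.4]
tool_rot: [-3.141, -0.001, -0.109]
force: [0.6, -0.3, -0.3]
width: 85.5
gripper_force: 0.0
```

Call:
{"api": "move_arm", "payload": {"steps": [[0, 0, 0, 0, 0.046, 0, 0.0854], [0, 0, 0, 0, 0.03, -0.03, 0.0854], [0, 0, 0, 0, 0, -0.048, 0.0854], [0, 0, 0, 0, 0, -0.048, 0.0854], [0, 0, 0, 0, 0, -0.03, 0.0854]]}}

```text
clock: 3.7
eef_pos: [585.8, 319.0, 71.6]
tool_rot: [3.139, 0.004, -0.108]
force: [-0.3, 0.2, -0.0]
width: 85.3
gripper_force: 0.0
```

Call:
{"api": "move_arm", "payload": {"steps": [[0, 0, 0, 0.001, 0.0, -0.02, 0.0854], [0, 0, 0, 0, 0, -0.02, 0.0854], [0, 0, 0, 0, 0, -0.02, 0.0854], [0, 0, 0, 0, 0, -0.01, 0.0854], [0, 0, 0, 0, 0, 0, 0.0854]]}}

```text
clock: 4.2
eef_pos: [587.8, 319.0, 3.8]
tool_rot: [3.14, 0.002, -0.109]
force: [0.2, 0.3, 0.1]
width: 85.4
gripper_force: 0.0
```

Run:
```python
from h import *
im,d=eyes.get_image('side'); u,v=px('side',[590,322,20]); cv2.imwrite('pics/d.png',cv2.resize(im[v-70:v+40,u-70:u+80],None,fx=4,fy=4,interpolation=3))
print(telemetry.read_state()['eef_pos'])
```

```text
[588.66002496 319.46599423   5.00606437]
```

View pics/d.png

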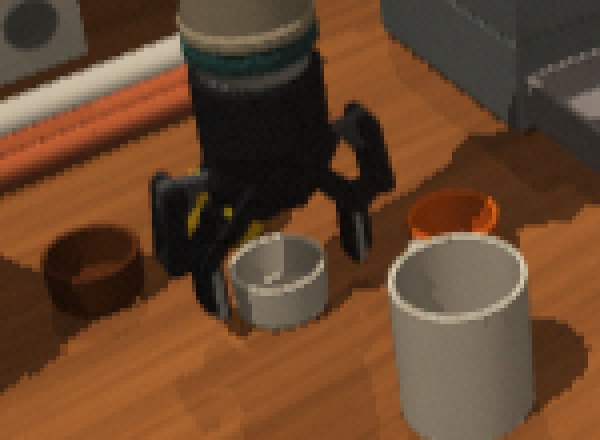

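The fingers straddle the white dish at crop (278,280), so I'm closing.

Call:
{"api": "move_arm", "payload": {"steps": [[0, 0, 0, 0.0, 0.002, -0.001, 0.075], [0, 0, 0, 0, 0, 0, 0.065], [0, 0, 0, 0, 0, 0, 0.05], [0, 0, 0, 0, 0, 0, 0.05], [0, 0, 0, 0, 0, 0, 0.05]]}}

```text
clock: 4.75
eef_pos: [589.7, 322.3, 5.9]
tool_rot: [-3.14, -0.002, -0.109]
force: [-0.7, -0.4, 5.7]
width: 56.7
gripper_force: 64.3
```

Call:
{"api": "move_arm", "payload": {"steps": [[0, 0, 0, 0, 0, 0, 0.05], [0, 0, 0, 0, 0, 0, 0.05], [0, 0, 0, 0, 0, 0.01, 0.05], [0, 0, 0, 0, 0, 0.02, 0.05], [0, 0, 0, 0, 0, 0.02, 0.05]]}}

```text
clock: 5.25
eef_pos: [588.5, 321.2, 55.0]
tool_rot: [3.141, 0.001, -0.109]
force: [0.4, -0.0, -1.3]
width: 56.7
gripper_force: 64.0
```

Call:
{"api": "move_arm", "payload": {"steps": [[0, 0, 0, 0, -0.01, 0.035, 0.05], [0, 0, 0, -0.005, -0.03, 0.03, 0.05], [0, 0, 0, -0.005, -0.045, 0, 0.05], [0, 0, 0, -0.007, -0.045, 0, 0.05], [0, 0, 0, -0.007, -0.045, 0, 0.05]]}}

```text
clock: 5.75
eef_pos: [564.6, 144.9, 120.4]
tool_rot: [-3.141, -0.001, -0.109]
force: [0.6, -1.1, -0.1]
width: 57.0
gripper_force: 64.1
```

Call:
{"api": "move_arm", "payload": {"steps": [[0, 0, 0, -0.007, -0.045, 0, 0.05], [0, 0, 0, -0.006, -0.04, 0, 0.05], [0, 0, 0, 0, -0.025, 0, 0.05], [0, 0, 0, 0, -0.01, 0, 0.05], [0, 0, 0, 0, 0, 0, 0.05]]}}

```text
clock: 6.25
eef_pos: [552.2, 25.3, 119.8]
tool_rot: [3.141, -0.001, -0.112]
force: [0.5, 0.5, -1.0]
width: 56.8
gripper_force: 64.1
```

Run:
```python
from h import *
for n in ('top','side'):
    im,d=eyes.get_image(n)
    for r in finder.pinpoint(n,'drawer_middle')[:1]+finder.pinpoint(n,'dish_mid'): print(n,round(r['confidence'],2),w(n,r['location']).round(1))
    if n=='side':
        u,v=px('side',[552,30,70]); cv2.imwrite('pics/e.png',cv2.resize(im[v-60:v+80,u-90:u+90],None,fx=4,fy=4,interpolation=3))
print(telemetry.read_state()['eef_pos'])
```

```text
top 0.57 [683.2 304.5  15.3]
top 0.56 [553.1 216.   15.4]
side 0.88 [549.7  27.1  19.3]
side 0.97 [688.  305.2  15.1]
side 0.88 [686.7 395.7  16.2]
side 0.83 [550.4  31.1 129.2]
side 0.7 [557.3 217.1  22.2]
[551.89981993  28.55864104 119.2363046 ]
```

View pics/e.png

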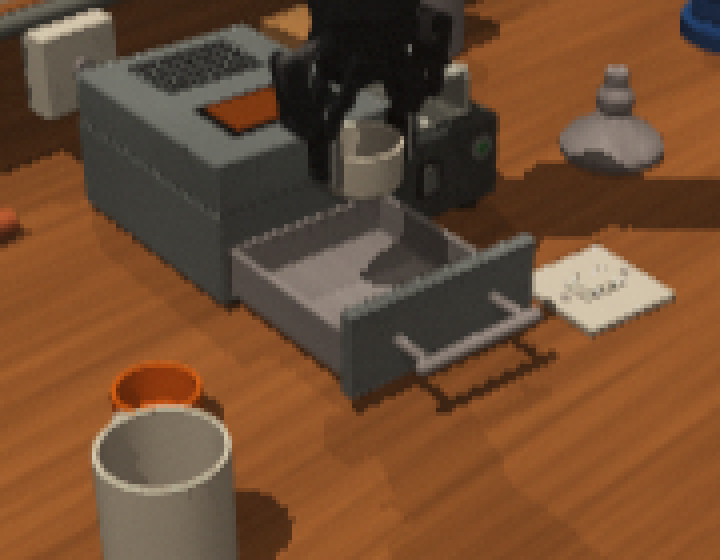

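The dish is held upright at crop (370,160), above the drawer. Lowering it with force feedback.

Call:
{"api": "move_arm", "payload": {"steps": [[0, 0, 0, 0, -0.001, -0.025, 0.05], [0, 0, 0, 0, 0, -0.025, 0.05], [0, 0, 0, 0, 0, -0.02, 0.05], [0, 0, 0, 0, 0, -0.01, 0.05], [0, 0, 0, 0, 0, 0, 0.05]]}}

```text
clock: 7.05
eef_pos: [550.9, 26.2, 38.1]
tool_rot: [3.141, 0.003, -0.108]
force: [-0.3, 1.6, -1.0]
width: 56.6
gripper_force: 64.0
```

Call:
{"api": "move_arm", "payload": {"steps": [[0, 0, 0, 0, 0, -0.004, 0.05], [0, 0, 0, 0, 0, -0.003, 0.05], [0, 0, 0, 0, 0, -0.002, 0.05], [0, 0, 0, 0, 0, 0, 0.05], [0, 0, 0, 0, 0, 0, 0.05]]}}

```text
clock: 7.55
eef_pos: [552.1, 25.6, 30.6]
tool_rot: [-3.141, -0.001, -0.109]
force: [-0.5, -0.0, -1.4]
width: 56.7
gripper_force: 64.0
```

Call:
{"api": "move_arm", "payload": {"steps": [[0, 0, 0, 0, 0, -0.001, 0.05], [0, 0, 0, 0, 0, -0.001, 0.05], [0, 0, 0, 0, 0, -0.001, 0.05], [0, 0, 0, 0, 0, 0, 0.05], [0, 0, 0, 0, 0, 0, 0.05]]}}

```text
clock: 8.05
eef_pos: [551.8, 25.6, 27.3]
tool_rot: [3.142, 0.0, -0.109]
force: [-0.2, -0.9, 0.1]
width: 56.6
gripper_force: 64.0
```

Call:
{"api": "move_arm", "payload": {"steps": [[0, 0, 0, 0, 0, -0.001, 0.05], [0, 0, 0, 0, 0, 0, 0.05], [0, 0, 0, 0, 0, 0, 0.05]]}}

```text
clock: 8.35
eef_pos: [552.0, 25.5, 26.8]
tool_rot: [-3.141, -0.001, -0.109]
force: [0.1, 0.4, 5.1]
width: 56.7
gripper_force: 64.6
```

Contact at 5 N. Releasing now.

Call:
{"api": "move_arm", "payload": {"steps": [[0, 0, 0, 0, 0, 0, 0.059], [0, 0, 0, 0, 0, 0, 0.063], [0, 0, 0, 0, 0, 0, 0.068], [0, 0, 0, 0, 0, 0, 0.074], [0, 0, 0, 0, 0, 0, 0.076]]}}

```text
clock: 8.85
eef_pos: [551.8, 25.6, 26.2]
tool_rot: [3.142, 0.0, -0.109]
force: [-0.2, -0.2, -0.5]
width: 76.0
gripper_force: 0.0
```

Call:
{"api": "move_arm", "payload": {"steps": [[0, 0, 0, 0, 0, 0.005, 0.076], [0, 0, 0, 0, 0, 0.02, 0.076], [0, 0, 0, 0, 0, 0.04, 0.076], [0, 0, 0, 0, 0, 0.045, 0.076], [0, 0, 0, 0, 0, 0.045, 0.076]]}}

```text
clock: 9.35
eef_pos: [551.4, 25.5, 183.1]
tool_rot: [3.141, 0.0, -0.109]
force: [1.0, 0.5, -0.2]
width: 75.8
gripper_force: 0.0
```

Call:
{"api": "move_arm", "payload": {"steps": [[0, 0, 0, -0.045, 0, 0.015, 0], [0, 0, 0, -0.045, 0.0, 0, 0], [0, 0, 0, -0.03, 0, 0, 0], [0, 0, 0, 0, 0, 0, 0], [0, 0, 0, 0, 0, 0, 0]]}}

```text
clock: 9.85
eef_pos: [432.2, 25.6, 197.0]
tool_rot: [-3.141, -0.002, -0.109]
force: [0.7, 0.4, 0.1]
width: 2.7
gripper_force: 0.0
```

Run:
```python
from h import *
for n in ('top','side'):
    im,d=eyes.get_image(n)
    for r in finder.pinpoint(n,'drawer_middle')[:1]+finder.pinpoint(n,'dish_mid'): print(n,round(r['confidence'],2),w(n,r['location']).round(1))
    u,v=px(n,[540,30,40]); cv2.imwrite(f'pics/f{n}.png',im[v-60:v+60,u-70:u+70])
a=np.hstack([cv2.imread('pics/ftop.png'),cv2.imread('pics/fside.png')]); cv2.imwrite('pics/f.png',cv2.resize(a,None,fx=2.8,fy=2.8,interpolation=3))
print(telemetry.read_state()['eef_pos'])
```

```text
top 0.68 [552.5  27.   22. ]
top 0.86 [686.5 310.1  15.4]
top 0.79 [556.1 217.7  13.6]
top 0.67 [680.9 395.9  21. ]
top 0.56 [552.8  20.9  40.8]
side 0.74 [551.   27.6  21.5]
side 0.98 [685.7 396.9  16.3]
side 0.83 [550.3  27.2  36.2]
side 0.72 [557.2 216.5  19.2]
side 0.71 [687.1 305.2  16.5]
[432.56969005  25.5658936  196.14071924]
```

View pics/f.png

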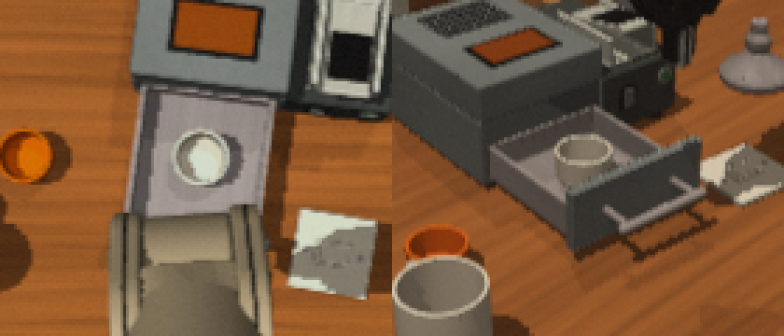

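The dish stands upright at the drawer's middle, at (203,157) in the top crop and (583,157) in the side crop. Next I push the drawer panel above the handle bar.

Call:
{"api": "move_arm", "payload": {"steps": [[0, 0, 0, 0.005, 0.013, -0.04, 0], [0, 0, 0, 0.005, 0, -0.045, 0], [0, 0, 0, 0, 0, -0.03, 0], [0, 0, 0, 0, 0, -0.014, 0], [0, 0, 0, 0, 0, 0, 0]]}}

```text
clock: 10.65
eef_pos: [440.7, 38.4, 65.2]
tool_rot: [3.14, 0.004, -0.109]
force: [0.3, -0.1, 0.4]
width: -0.1
gripper_force: 0.0
```

Call:
{"api": "move_arm", "payload": {"steps": [[0, 0, 0, 0.005, 0, 0, 0], [0, 0, 0, 0.005, -0.001, 0, 0], [0, 0, 0, 0.005, 0, 0, 0], [0, 0, 0, 0.005, -0.001, 0, 0], [0, 0, 0, 0.006, -0.001, 0, 0]]}}

```text
clock: 11.15
eef_pos: [468.0, 35.8, 67.8]
tool_rot: [-3.141, 0.0, -0.109]
force: [-2.0, 1.3, 2.1]
width: -0.2
gripper_force: 1.1
```

Call:
{"api": "move_arm", "payload": {"steps": [[0, 0, 0, 0.006, -0.001, -0.001, 0], [0, 0, 0, 0.008, -0.001, 0, 0], [0, 0, 0, 0.009, -0.001, 0, 0], [0, 0, 0, 0.009, -0.001, 0, 0], [0, 0, 0, 0.009, -0.001, 0, 0]]}}

```text
clock: 11.65
eef_pos: [509.8, 30.6, 66.3]
tool_rot: [-3.142, -0.0, -0.109]
force: [-1.8, 0.9, 0.9]
width: 0.1
gripper_force: 1.1
```

Call:
{"api": "move_arm", "payload": {"steps": [[0, 0, 0, 0.009, -0.001, 0, 0], [0, 0, 0, 0.009, -0.001, 0, 0], [0, 0, 0, 0.009, -0.001, 0, 0], [0, 0, 0, 0.009, -0.001, 0, 0], [0, 0, 0, 0.009, -0.001, 0, 0]]}}

```text
clock: 12.15
eef_pos: [554.6, 25.5, 66.3]
tool_rot: [-3.142, -0.0, -0.109]
force: [-2.3, 1.1, 1.7]
width: 0.1
gripper_force: 1.2
```

Call:
{"api": "move_arm", "payload": {"steps": [[0, 0, 0, 0.009, -0.001, 0, 0], [0, 0, 0, 0.009, -0.001, 0, 0], [0, 0, 0, 0.008, -0.001, 0, 0], [0, 0, 0, 0.006, -0.001, 0, 0], [0, 0, 0, 0.004, 0, 0, 0]]}}

```text
clock: 12.65
eef_pos: [590.4, 21.2, 66.2]
tool_rot: [3.141, -0.0, -0.109]
force: [-1.7, 0.4, 1.3]
width: -0.1
gripper_force: 1.1
```

Call:
{"api": "move_arm", "payload": {"steps": [[0, 0, 0, 0.003, 0, 0, 0], [0, 0, 0, 0.003, -0.001, 0, 0], [0, 0, 0, 0.003, 0, 0, 0], [0, 0, 0, 0.003, 0, 0, 0], [0, 0, 0, 0.002, 0, 0, 0]]}}

```text
clock: 13.15
eef_pos: [597.5, 20.4, 65.8]
tool_rot: [3.14, 0.013, -0.109]
force: [-16.6, 0.4, 12.4]
width: 0.2
gripper_force: 8.2
```

Call:
{"api": "move_arm", "payload": {"steps": [[0, 0, 0, 0.001, 0, 0, 0], [0, 0, 0, 0.001, 0, 0, 0], [0, 0, 0, 0.001, 0, 0, 0]]}}

```text
clock: 13.45
eef_pos: [597.5, 20.5, 65.8]
tool_rot: [3.139, 0.019, -0.109]
force: [-21.2, 0.8, 17.4]
width: 0.0
gripper_force: 10.6
```

The force rose to 17–21 N with no further movement, so the drawer is shut. Backing off and checking.

Call:
{"api": "move_arm", "payload": {"steps": [[0, 0, 0, -0.012, 0.001, 0, 0], [0, 0, 0, -0.02, 0.002, 0, 0], [0, 0, 0, -0.01, 0, 0.04, 0], [0, 0, 0, 0, -0.01, 0.045, 0], [0, 0, 0, 0, -0.03, 0.035, 0]]}}

```text
clock: 13.95
eef_pos: [566.4, -13.5, 188.9]
tool_rot: [-3.139, -0.004, -0.104]
force: [1.7, -0.7, -0.7]
width: -0.0
gripper_force: 0.0
```

Run:
```python
from h import *
for n in ('top','side'):
    im,d=eyes.get_image(n)
    for k in ('drawer_pull','curing_box','lever_tread'):
        for r in finder.pinpoint(n,k)[:1]: print(n,k,round(r['confidence'],2),w(n,r['location']).round(1))
    u,v=px(n,[600,-10,60]); cv2.imwrite(f'pics/g{n}.png',im[v-60:v+60,u-70:u+70])
a=np.hstack([cv2.imread('pics/gtop.png'),cv2.imread('pics/gside.png')]); cv2.imwrite('pics/g.png',cv2.resize(a,None,fx=2.8,fy=2.8,interpolation=3))
s=telemetry.read_state();print(s['eef_pos'],s['tool_rot'])
```

```text
top drawer_pull 0.57 [571.7  21.1  49. ]
top lever_tread 0.93 [ 641.7 -120.6  132.2]
side drawer_pull 0.68 [572.   22.   48.8]
side curing_box 0.95 [612.5 -36.8   2.3]
side lever_tread 0.53 [ 642.3 -117.9  135.2]
[564.23968549 -15.46321571 185.05162787] [-3.14138069e+00  2.11424939e-03 -1.07841837e-01]
```

View pics/g.png

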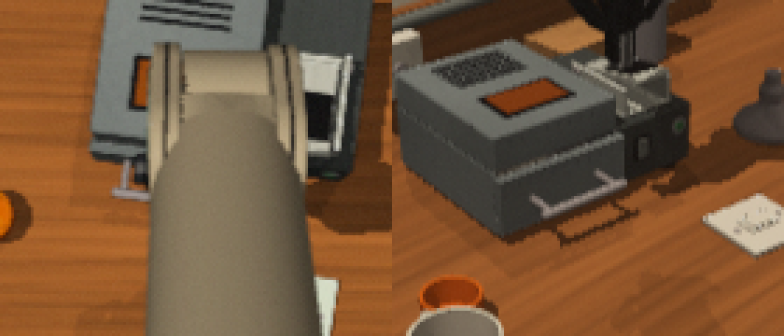

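The drawer front is flush with the box face (side crop, around (560,190)); the lever at (640,85) is untouched. On to the lever.

Call:
{"api": "move_arm", "payload": {"steps": [[0, 0, 0, 0.026, -0.035, 0, 0], [0, 0, 0, 0.026, -0.035, 0, 0], [0, 0, 0, 0.024, -0.035, 0, 0], [0, 0, 0, 0, 0, -0.02, 0], [0, 0, 0, 0, 0, -0.015, 0]]}}

```text
clock: 14.85
eef_pos: [640.4, -121.9, 148.9]
tool_rot: [-3.141, 0.002, -0.11]
force: [-0.6, 0.4, -0.3]
width: -0.3
gripper_force: 0.0
```

Call:
{"api": "move_arm", "payload": {"steps": [[0, 0, 0, 0, 0, -0.005, 0], [0, 0, 0, 0, 0, -0.005, 0], [0, 0, 0, 0, 0, -0.003, 0], [0, 0, 0, 0, 0, 0, 0]]}}

```text
clock: 15.25
eef_pos: [640.8, -120.7, 138.4]
tool_rot: [-3.141, -0.0, -0.108]
force: [-0.3, -1.0, -1.0]
width: 0.1
gripper_force: 0.0
```

Call:
{"api": "move_arm", "payload": {"steps": [[0, 0, 0, 0, 0, -0.003, 0], [0, 0, 0, 0, 0, -0.003, 0], [0, 0, 0, 0, 0, -0.002, 0], [0, 0, 0, 0, 0, 0, 0]]}}

```text
clock: 15.65
eef_pos: [640.7, -121.4, 130.3]
tool_rot: [-3.142, 0.0, -0.109]
force: [-1.4, 1.3, 3.3]
width: -0.0
gripper_force: 0.9
```

Call:
{"api": "move_arm", "payload": {"steps": [[0, 0, 0, 0, 0, -0.002, 0], [0, 0, 0, 0, 0, -0.002, 0], [0, 0, 0, 0, 0, 0, 0]]}}

```text
clock: 15.95
eef_pos: [640.3, -121.4, 126.1]
tool_rot: [3.142, 0.001, -0.109]
force: [-1.8, 1.1, 3.7]
width: 0.0
gripper_force: 1.6
```

Call:
{"api": "move_arm", "payload": {"steps": [[0, 0, 0, 0, 0, -0.002, 0], [0, 0, 0, 0, 0, -0.002, 0], [0, 0, 0, 0, 0, -0.001, 0], [0, 0, 0, 0, 0, 0, 0]]}}

```text
clock: 16.35
eef_pos: [640.1, -121.4, 121.0]
tool_rot: [3.142, 0.002, -0.109]
force: [-3.5, 0.1, 5.2]
width: 0.1
gripper_force: 2.5
```

Call:
{"api": "move_arm", "payload": {"steps": [[0, 0, 0, 0, 0, -0.001, 0], [0, 0, 0, 0, 0, -0.001, 0], [0, 0, 0, 0, 0, 0, 0], [0, 0, 0, 0, 0, 0, 0]]}}

```text
clock: 16.75
eef_pos: [640.0, -121.4, 119.2]
tool_rot: [3.142, 0.002, -0.109]
force: [-4.2, 0.1, 5.4]
width: 0.3
gripper_force: 2.9
```

Run:
```python
from h import *
im,d=eyes.get_image('side'); u,v=px('side',[630,-110,110]); cv2.imwrite('pics/i.png',cv2.resize(im[v-40:v+40,u-50:u+50],None,fx=7,fy=7,interpolation=3))
for i in range(4):
    eyes.get_image('side'); s=telemetry.read_state(); print(s['eef_pos'].round(1),s['force'].round(1))
```

```text
[ 640.  -121.4  119.2] [-4.4  0.8  4.9]
[ 640.  -121.4  119.2] [-4.3  1.6  6.2]
[ 640.1 -121.4  119.3] [-3.6  1.7  6.3]
[ 640.1 -121.4  119.2] [-4.7  0.2  6.6]
```

View pics/i.png

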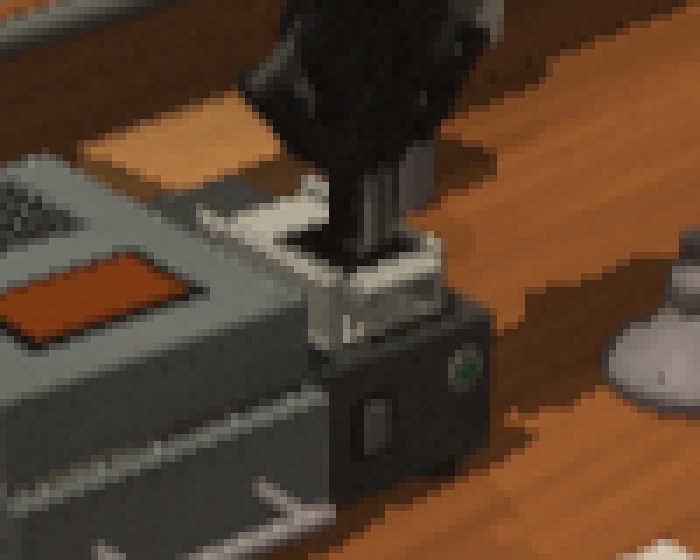

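The lever (crop (370,265)) is about level with its cheeks. One more millimetre, then hold.

Call:
{"api": "move_arm", "payload": {"steps": [[0, 0, 0, 0, 0, -0.001, 0], [0, 0, 0, 0, 0, 0, 0], [0, 0, 0, 0, 0, 0, 0], [0, 0, 0, 0, 0, 0, 0], [0, 0, 0, 0, 0, 0, 0]]}}

```text
clock: 17.5
eef_pos: [640.0, -121.4, 118.3]
tool_rot: [3.142, 0.002, -0.109]
force: [-3.3, 1.0, 6.9]
width: -0.2
gripper_force: 3.3
```

Call:
{"api": "move_arm", "payload": {"steps": [[0, 0, 0, 0, 0, 0, 0], [0, 0, 0, 0, 0, 0, 0], [0, 0, 0, 0, 0, 0, 0], [0, 0, 0, 0, 0, 0, 0], [0, 0, 0, 0, 0, 0, 0]]}}

```text
clock: 18.0
eef_pos: [640.0, -121.4, 118.3]
tool_rot: [3.142, 0.002, -0.109]
force: [-4.1, 0.6, 6.8]
width: -0.1
gripper_force: 3.2
```

Call:
{"api": "move_arm", "payload": {"steps": [[0, 0, 0, 0, 0, 0, 0], [0, 0, 0, 0, 0, 0, 0], [0, 0, 0, 0, 0, 0, 0], [0, 0, 0, 0, 0, 0, 0], [0, 0, 0, 0, 0, 0, 0]]}}

```text
clock: 18.5
eef_pos: [640.0, -121.4, 118.3]
tool_rot: [-3.142, 0.002, -0.109]
force: [-4.8, 0.0, 6.5]
width: 0.3
gripper_force: 3.3
```

Call:
{"api": "move_arm", "payload": {"steps": [[0, 0, 0, 0, 0, 0, 0], [0, 0, 0, 0, 0, 0, 0], [0, 0, 0, 0, 0, 0, 0], [0, 0, 0, 0, 0, 0, 0], [0, 0, 0, 0, 0, 0, 0]]}}

```text
clock: 19.0
eef_pos: [640.0, -121.4, 118.4]
tool_rot: [3.142, 0.002, -0.109]
force: [-6.0, 1.4, 7.4]
width: -0.2
gripper_force: 3.3
```

Call:
{"api": "move_arm", "payload": {"steps": [[0, 0, 0, 0, 0, 0, 0], [0, 0, 0, 0, 0, 0, 0], [0, 0, 0, 0, 0, 0, 0], [0, 0, 0, 0, 0, 0, 0], [0, 0, 0, 0, 0, 0, 0]]}}

```text
clock: 19.5
eef_pos: [640.0, -121.4, 118.3]
tool_rot: [-3.142, 0.002, -0.109]
force: [-4.5, 1.0, 6.2]
width: -0.2
gripper_force: 3.3
```

Call:
{"api": "move_arm", "payload": {"steps": [[0, 0, 0, 0, 0, 0, 0], [0, 0, 0, 0, 0, 0, 0], [0, 0, 0, 0, 0, 0, 0], [0, 0, 0, 0, 0, 0, 0], [0, 0, 0, 0, 0, 0, 0]]}}

```text
clock: 20.0
eef_pos: [640.0, -121.4, 118.3]
tool_rot: [3.142, 0.002, -0.109]
force: [-4.1, 0.7, 7.2]
width: 0.3
gripper_force: 3.3
```

Call:
{"api": "move_arm", "payload": {"steps": [[0, 0, 0, 0, 0, 0, 0], [0, 0, 0, 0, 0, 0, 0], [0, 0, 0, 0, 0, 0, 0], [0, 0, 0, 0, 0, 0, 0], [0, 0, 0, 0, 0, 0, 0]]}}

```text
clock: 20.5
eef_pos: [640.0, -121.4, 118.3]
tool_rot: [3.142, 0.002, -0.109]
force: [-5.3, 0.3, 6.4]
width: -0.2
gripper_force: 3.3
```

Call:
{"api": "move_arm", "payload": {"steps": [[0, 0, 0, 0, 0, 0, 0], [0, 0, 0, 0, 0, 0, 0], [0, 0, 0, 0, 0, 0, 0], [0, 0, 0, 0, 0, 0, 0], [0, 0, 0, 0, 0, 0, 0]]}}

```text
clock: 21.0
eef_pos: [640.0, -121.4, 118.3]
tool_rot: [3.142, 0.002, -0.109]
force: [-4.6, 0.3, 6.0]
width: -0.3
gripper_force: 3.3
```

Held level at about 7 N and 118.3 mm for 3.5 s or more. Handing in.

```bash
python3 -c "
from cell import ctrl; print(ctrl.finish_job())"
```

```text
the job is handed in; nothing more can be done
None
```

I handed the job in with the dish upright in the middle of the shut drawer and the arm still holding the lever about level (tread at 118.3 mm, about 7 N) after more than 3.5 s; the hand-in call returned no verdict.

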